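# Clip the wheel-nut extension bar into its bench rack

## Robot

A 6-joint arm with a two-finger parallel gripper is mounted at the origin on the work surface. World frame = base frame: x ahead of the robot, y to its left, z up, the work surface at z = 0. Lengths are in mm, angles in rad, forces in N, time in s.
With the tool pointing down it reaches from about 350 to 775 mm from the base axis. Payload 7.3 kg.
Tool frame: the origin (TCP) lies at the centre of the arm's flange, where the gripper is bolted on; the fingertips stand 178 mm ahead of it and the grasp point (between the pads) lies 159 mm ahead of it; z points along the fingers, y is the direction in which the jaws open and shut (so a half turn about z gives the same grasp; the last joint's range is limited). The gripper opens to 92 mm and grips with 3 to 60 N. Pads are 19 mm wide; open, the fingers measure 130 mm over their backs; the gripper's body (75 mm by 190 mm) begins 47 mm behind the grasp point.
Start: joints at [-1.331, 0.342, 1.524, -0, 1.275, -0.146], TCP at [197.577, -486.406, 404.741] pointing down, gripper open.
Joint ranges: [-2.53, 2.53], [-0.77, 2.02], [0.04, 2.7], [-1, 4.14], [0.28, 2.66], [-3.11, 3.11]. Speed limits (rad/s): [2.57, 2.57, 3.14, 3.14, 3.14, 3.14].

## Interface

Orientations are given as [roll, pitch, yaw] about the fixed x, y, z axes, in that order (R = Rz(yaw) Ry(pitch) Rx(roll)).
In Python, from plant import status, viewer, ticket gives the robot as it stands.
- The arm moves only by the tool play_rows, never from a script. Its argument "commands" is a list of rows, each an object with "offset": the shift along the tool's x, y, z in m, a list of three; "twist": the turn about the tool's z in degrees. A call has 1 to 5 rows; each row shifts and turns the commanded pose from where the row before left it, along the tool's axes as they then stand; what a row does not reach is not made up. A row lasts 1/10 s, in which the tool goes at most 50 mm and 8.59 degrees, less where a joint would pass 70% of its speed; a pose out of reach is approached as far as the arm can. A call with a gripper value outside its range is refused whole. "jaw" is the closure in counts, from 0 (fully open) to 255 (shut), set as the call begins (left out, the last holds). The fingers move at their own pace and stop on an object; the grip force is fixed at half the most. Time passes only in rows, so rows that do not move let the fingers close. It gives the time, the measured TCP pose, the force and the opening at its end, in the units of the state.
- status.get_obs(): the state, without advancing time (a new reading comes with each control period).
- viewer.capture(name): name is "side" or "top" or "wrist"; returns the picture (400x640x3 uint8, red, green, blue); there is no depth.
- viewer.camera_params(name): a dict with "fov_y" (degrees; the focal length in pixels is half the picture's height over the tangent of half this angle, whatever the lens; pixels are square), "cx", "cy" (the principal point, pixels), "D" ([k1, k2, p1, p2, k3] as OpenCV has them; the pictures are not rectified), "rvec" (rotation vector, rad) and "tvec" (3), from world to camera coordinates, as OpenCV has them; the wrist camera has in their place "T_tool_cam" (4x4, takes a point from camera to tool coordinates, whose origin is the TCP and whose axes are the flange's). Camera axes: x right, y down, z forward; pixel columns grow to the right and rows downward; lengths in mm; the calibration is good to about 2 mm. A picture is of the moment at which its call begins: read the wrist's pose just before it. camera_params takes no time and is no camera call.
- ticket.close_job(): hands the job in, once; it reports no verdict.
The state is a dict: "time": time; "joint_positions": joint angles; "dq": joint speeds; "tau": joint torques, N m; "tool_pos": TCP position; "tcp_rot": TCP orientation; "contact_force": force on the tool from outside, world axes, zero at the start; "moment": the same for the moment, N m; "grip_width": finger opening in mm.
Only numpy, scipy, OpenCV 4.12 (cv2) and the standard library are available. Lean on these libraries where they do the work, as an engineer would, in place of code of your own. Each camera call takes 0.05 s, during which the arm holds its last target.

## Task

Put the steel extension bar away in the spring-clip rack, socket end towards the rack's stop block: press it straight down into both clips, short of the stop and without brute force, until it snaps fully home. Then slide it along in the clips until its socket end butts firmly against the stop, without shifting the stop, and let go. Leave the can, the loose socket and the tray of wheel weights alone.

Things in the scene. Friction and masses are not known exactly. Their poses are not given: they have to be found in the camera images.
- bar: Steel extension bar, 0.4 kg, 246 mm long, lying level, axis 12 mm above the bench. Origin on its axis, mid-shaft; y along the bar to the socket end. Round shaft, 16 mm diameter, y = -88 to 88 mm. Hexagonal socket, 24 mm across flats, y = 88 to 126; like collar y = -88 to -106; 12.7 mm square drive to y = -120. Balances within 5 mm of its origin. How it is rolled about its axis does not matter.
- socket_end (a point): Centre of the flat end face of the bar's socket, on the bar's axis, 126 mm from the bar's origin.
- rack: Fixed clip rack. Grey base 50 mm wide (x), 8 mm thick, y = -105 to 185 mm; origin on the bench surface midway between the two clips, z up, y along the rack to the stop. Bar fully home: shaft axis 34 mm above the bench, at x = 0, along y. Between the clips (y = -43 to 43 mm) nothing stands above the base, so fingers can straddle the shaft there. Press on it with less than 50 N.
- can: Spray can, 60 mm in diameter, 190 mm tall, standing on the bench; origin at the centre of its underside. Leave alone.
- socket: Loose dark steel socket, 32 mm in diameter, 70 mm tall, standing upright; origin at the centre of its underside. Leave alone.
- weights: Open black tray of wheel weights, 90 x 130 x 35 mm; origin at the centre of its underside. Leave alone.
- clip_low (a point): Clip at rack y = -50 mm, of two steel spring fingers, left and right of x = 0, 14 mm long in y. This point: axis of a shaft fully home (34 mm above bench), on a fixed saddle. Flared mouth 30 mm wide 50 mm above the bench, throat 11 mm wide at 40 mm. Both clips together take 9 to 20 N to push through, at 47 to 41 mm axis height; one clip may snap before the other.
- clip_high (a point): Clip at rack y = +50 mm, of two steel spring fingers, left and right of x = 0, 14 mm long in y. This point: axis of a shaft fully home (34 mm above bench), on a fixed saddle. Flared mouth 30 mm wide 50 mm above the bench, throat 11 mm wide at 40 mm. Home in both clips, the shaft slides along y against a drag of 2 to 9 N that varies.
- stop_mid (a point): Mid-range of the steel stop block (36 mm wide in x, 8 to 50 mm above the bench, knob on top), 34 mm above the bench at rack y = 130 mm. The stop was set by hand and its place is not measured: its face, towards -y, is anywhere from y = 122 to 138 mm. Feel for it. It is only finger-tight: butt it with 9 to 14 N, beyond the clips' drag, for half a second; 16 N shifts it, which spoils the job.
Not all that is in view belongs to the job. What is meant by the bar is not green, and is the larger of those in its own colour.

How it is judged (in metres and radians):
On the way, in this order (a step that is already met when the one before it is completed fails the run):
1. the bar is held level above both clips, in line with the rack (z of bar in the frame of rack above 0.043 m and x of bar in the frame of rack between -0.015 and 0.015 m and y of bar in the frame of rack between -0.035 and 0.035 m and angle between the y axis of bar and the y axis of rack, either way round below 0.2 rad), for 0.05 s.
2. the bar is snapped home in both clips, within 2.5 mm of the seat in height and to the side (z of bar in the frame of rack below 0.0365 m and x of bar in the frame of rack between -0.0025 and 0.0025 m and angle between the y axis of bar and the y axis of rack, either way round below 0.04 rad and y of socket_end in the frame of rack above 0.08 m), for 0.1 s.
3. the socket end is pushed against the stop with more than 8 N, bar home in the clips (contact force between bar and stop above 8 N and z of bar in the frame of rack below 0.0365 m), for 0.25 s.
At the end, for the whole second after the job is handed in: The bar lies at rest, let go, fully home in both clips (axis 30 to 36.5 mm above the bench, within 2.5 mm of the rack's centre line and 0.04 rad of its direction), its socket end towards the stop and the end face's centre within 4 mm of the stop face's centre (z of bar in the frame of rack between 0.03 and 0.0365 m and x of bar in the frame of rack between -0.0025 and 0.0025 m and angle between the y axis of bar and the y axis of rack, either way round below 0.04 rad and distance between socket_end and stop below 0.004 m and linear speed of bar below 0.01 m/s); the robot touches nothing.
It fails at once if the stop is shifted by 3 mm (distance of stop from where it was at the start of the episode above 0.003 m).
It fails at once if the bar is forced onto the rack with 60 N or more (contact force between bar and rack above 60 N).
It fails at once if a bystander is moved by 20 mm (distance of any of can, socket, weights from where it was at the start of the episode above 0.02 m).
It also fails if it takes over 64 s, if anything falls off the work surface, if the arm or the gripper's body presses on something with over 40 N, if the wrist force passes 120 N, or if a joint passes its speed limit or range.

## Working session

There is one attempt and no reset: what is moved stays moved. The work goes in short steps, Python scripts to look and compute and a tool call to move; the robot and the scene stay as the last step left them, time stands still between calls to the robot, and variables do not carry over. Pictures are saved under pics/ and viewed, and the job is handed in when it is done.

Besides the shell and the picture viewer there is one more tool, called after "Request:" by a JSON object that holds its "fn" and its "kwargs", one argument or row to a line. play_rows: Moves the arm, as the interface text tells. Its arguments: {"type":"object","properties":{"commands":{"type":"array"},"jaw":{"type":"number"}},"required":["commands"]}

```bash
ls; mkdir -p pics
python3 - <<'E'
from plant import status, viewer
import cv2
print(status.get_obs())
for n in ["side","top","wrist"]:
    im=viewer.capture(n); cv2.imwrite(f"pics/{n}0.png",im[:,:,::-1]); print(n,viewer.camera_params(n))
E
```

```text
pics
{'time': 0.0, 'joint_positions': array([-1.33102388e+00,  3.42718470e-01,  1.52502305e+00, -6.28906639e-05,
        1.27541175e+00, -1.45982911e-01]), 'dq': array([-1.45897017e-03,  8.44538222e-04, -7.56449636e-04,  1.54891244e-03,
       -2.78796942e-04, -4.23602694e-05]), 'tau': array([ 1.52295601e-03, -4.31248963e+01, -2.44218081e+01,  7.18119065e-02,
        5.59900166e-02, -1.33118510e-04]), 'tool_pos': array([ 197.52324092, -486.27319569,  404.0448563 ]), 'tcp_rot': array([-3.14003988e+00, -1.67517792e-04,  3.85773584e-01]), 'contact_force': array([-0.24071522, -0.15688591, -0.59522356]), 'moment': array([-0.02335868,  0.01895882,  0.02132342]), 'grip_width': 91.60891578722634}
side {'fov_y': 47.54122891766794, 'cx': 328.07149078501425, 'cy': 201.69886168262704, 'D': array([-0.08018474,  0.        ,  0.        ,  0.        ,  0.        ]), 'rvec': array([ 2.07891748, -0.21662244,  0.14795025]), 'tvec': array([-464.46057887,  106.33415312, 1319.32090435])}
top {'fov_y': 57.70973363231623, 'cx': 321.2031891035393, 'cy': 200.6383221312099, 'D': array([0.02098068, 0.        , 0.        , 0.        , 0.        ]), 'rvec': array([ 2.18835772, -2.14757501,  0.08389065]), 'tvec': array([  -3.5217102 ,  482.46542838, 1013.75950982])}
wrist {'fov_y': 65.23159616682408, 'cx': 319.38165868960465, 'cy': 198.80242349070426, 'D': array([-0.02898782,  0.        ,  0.        ,  0.        ,  0.        ]), 'T_tool_cam': array([[-2.86086096e-04, -9.61997738e-01, -2.73057266e-01,
         7.40792609e+01],
       [ 9.99995677e-01,  5.23838662e-04, -2.89322632e-03,
         6.87462902e-01],
       [ 2.92631513e-03, -2.73056913e-01,  9.61993430e-01,
         2.05018311e+01],
       [ 0.00000000e+00,  0.00000000e+00,  0.00000000e+00,
         1.00000000e+00]])}
```

View pics/top0.png

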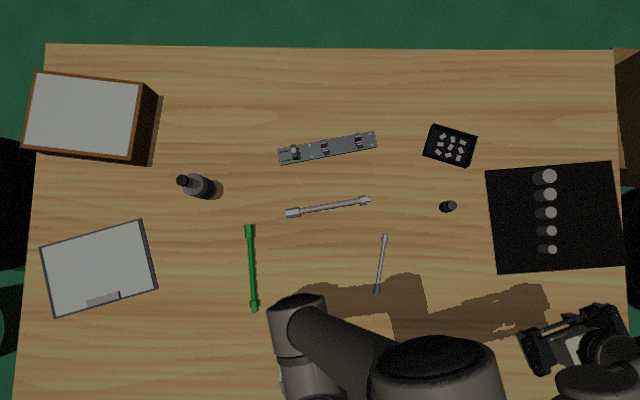

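View pics/side0.png

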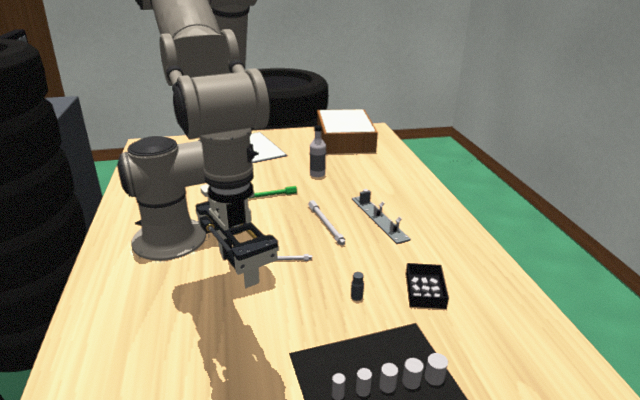

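View pics/wrist0.png

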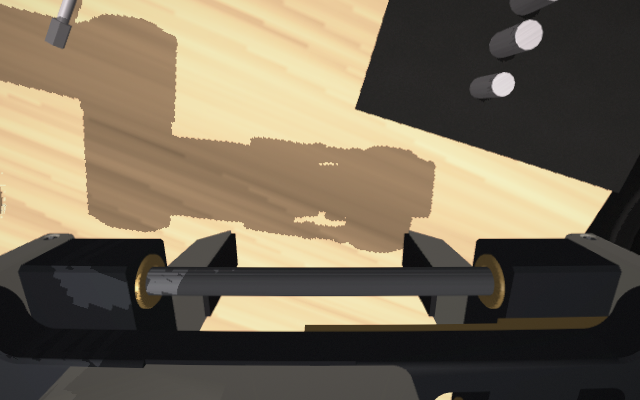

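Three bars are in the top view. The green one at (252,268) is excluded by colour. The small steel one at (381,264) is the shorter of the two steel ones. The large steel one at (328,206) is the larger in its colour, so it is the bar meant. The rack runs from (278,157) to (377,138) with the knobbed stop at its left end, (294,152). I'll confirm with an enlarged crop.

Run:
```python
import cv2
im=cv2.imread("pics/top0.png")
c=im[120:225,265:405]; cv2.imwrite("pics/top0c.png",cv2.resize(c,None,fx=5.6,fy=5.6,interpolation=cv2.INTER_CUBIC))
im=cv2.imread("pics/side0.png")
c=im[180:260,295:415]; cv2.imwrite("pics/side0c.png",cv2.resize(c,None,fx=6.5,fy=6.5,interpolation=cv2.INTER_CUBIC))
```

```text
(no output)
```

View pics/top0c.png

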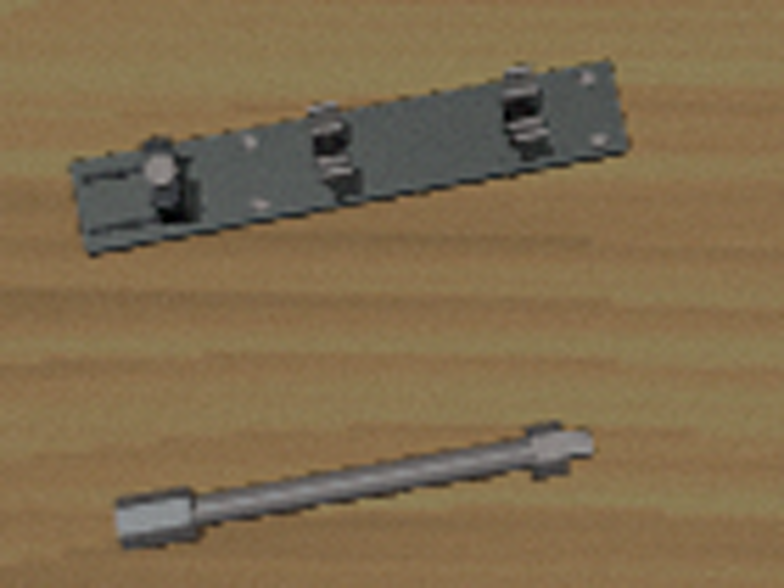

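View pics/side0c.png

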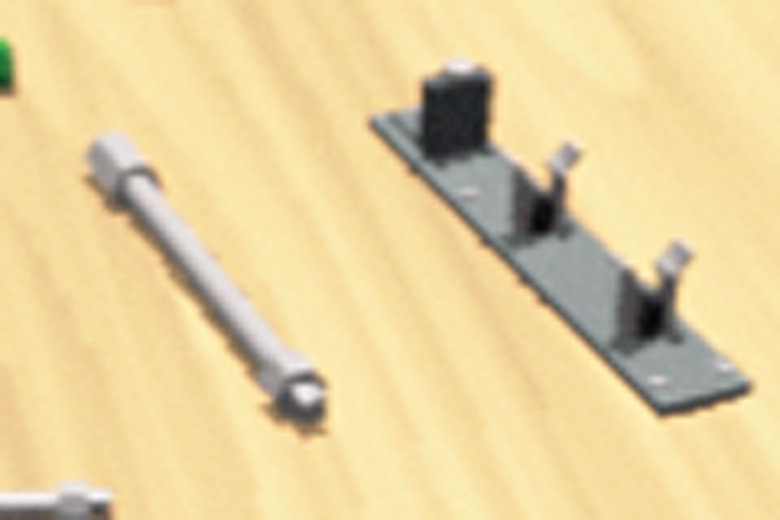

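The crop confirms it. The bar has a hex socket at its left end, crop (117,520), and a square drive at its right end, (592,442). Its socket end points the same way as the rack's stop, at (165,185), so no half turn is needed. Next, rough positions.

```bash
cat > h.py <<'E'
import numpy as np, cv2
from plant import status, viewer
from scipy.spatial.transform import Rotation as R
def cam(n,obs=None):
    p=viewer.camera_params(n); f=200/np.tan(np.radians(p["fov_y"]/2))
    K=np.array([[f,0,p["cx"]],[0,f,p["cy"]],[0,0,1.]])
    if "rvec" in p:
        Rm=cv2.Rodrigues(p["rvec"])[0]; t=p["tvec"]
    else:
        T=np.eye(4);T[:3,:3]=R.from_euler("xyz",obs["tcp_rot"]).as_matrix();T[:3,3]=obs["tool_pos"]
        Ti=np.linalg.inv(T@p["T_tool_cam"]);Rm=Ti[:3,:3];t=Ti[:3,3]
    return K,p["D"],Rm,t
def ray(c,uv):
    K,D,Rm,t=c
    xy=cv2.undistortPoints(np.array(uv,float).reshape(-1,1,2),K,D).reshape(-1,2)
    d=np.c_[xy,np.ones(len(xy))]@Rm; return -Rm.T@t,d/np.linalg.norm(d,axis=1)[:,None]
def onz(c,uv,z):
    o,d=ray(c,uv); z=np.broadcast_to(z,len(d)); return o+d*((z-o[2])/d[:,2])[:,None]
def proj(c,P):
    K,D,Rm,t=c
    return cv2.projectPoints(np.array(P,float).reshape(-1,1,3),cv2.Rodrigues(Rm)[0],np.array(t,float),K,np.array(D))[0].reshape(-1,2)
def tri(cs,uvs):
    A=np.zeros((3,3));b=np.zeros(3)
    for c,uv in zip(cs,uvs):
        o,d=ray(c,[uv]);M=np.eye(3)-np.outer(d[0],d[0]);A+=M;b+=M@o
    return np.linalg.solve(A,b)
E
python3 - <<'E'
from h import *
np.set_printoptions(precision=1,suppress=True)
t=cam("top"); s=cam("side")
f=lambda p:np.array(p)/5.6+[265,120]
b=onz(t,f([(117,520),(592,442)]),12);print("bar",b,np.linalg.norm(b[0]-b[1]))
r=onz(t,f([(70,162),(90,253),(630,150),(610,62)]),8);print("rack",r)
g=lambda p:np.array(p)/6.5+[295,180]
print("tri bar mid-collar",tri([t,s],[f([(195,508)])[0],g([(137,185)])[0]]),tri([t,s],[f([(548,448)])[0],g([(285,370)])[0]]))
d=b[0]-b[1];print("baryaw",np.degrees(np.arctan2(d[1],d[0])))
for a,c in((0,3),(1,2)):
  d=r[a]-r[c];print(np.degrees(np.arctan2(d[1],d[0])),np.linalg.norm(d))
print("can,socket,wts",onz(t,[(207,190),(448,207),(450,146)],0))
E
```

```text
bar [[ 446.2  106.5   12. ]
 [ 490.9 -136.6   12. ]] 247.21488386493454
rack [[ 633.7  136.9    8. ]
 [ 585.6  125.     8. ]
 [ 644.8 -155.7    8. ]
 [ 691.5 -145.     8. ]]
tri bar mid-collar [452.   66.8  11.9] [ 484.6 -113.1   17. ]
baryaw 100.40702276431797
101.59859106721538 287.7630888065394
101.90461500888482 286.92425329854376
can,socket,wts [[ 509.6  340.9    0. ]
 [ 472.7 -360.8    0. ]
 [ 652.2 -368.6    0. ]]
```

```bash
cat >> h.py <<'E'
def plan(target,yawdeg,n,frm=None):
    o=status.get_obs(); p=o["tool_pos"].copy(); y=np.degrees(o["tcp_rot"][2])
    if frm is not None: p=np.array(frm[:3],float); y=frm[3]
    dy=(yawdeg-y+180)%360-180; d=(np.array(target)-p)/n
    for i in range(n):
        Rm=R.from_euler("xyz",[180,0,y],degrees=True).as_matrix()
        print(i,"offset mm",np.round(Rm.T@d,1),"twist",round(-dy/n,2)); y+=dy/n
E
python3 - <<'E'
from h import *
plan([570,-85,430],101,15)
E
```

```text
0 offset mm [ 33.1 -15.4  -1.7] twist -5.26
1 offset mm [ 34.3 -12.3  -1.7] twist -5.26
2 offset mm [35.3 -9.1 -1.7] twist -5.26
3 offset mm [36.  -5.9 -1.7] twist -5.26
4 offset mm [36.4 -2.5 -1.7] twist -5.26
5 offset mm [36.5  0.8 -1.7] twist -5.26
6 offset mm [36.3  4.1 -1.7] twist -5.26
7 offset mm [35.7  7.5 -1.7] twist -5.26
8 offset mm [34.9 10.7 -1.7] twist -5.26
9 offset mm [33.8 13.9 -1.7] twist -5.26
10 offset mm [32.4 16.9 -1.7] twist -5.26
11 offset mm [30.7 19.8 -1.7] twist -5.26
12 offset mm [28.7 22.5 -1.7] twist -5.26
13 offset mm [26.5 25.1 -1.7] twist -5.26
14 offset mm [24.1 27.4 -1.7] twist -5.26
```

Request:
{"fn": "play_rows", "kwargs": {
  "commands": [
    {"offset": [0.033, -0.0155, -0.002], "twist": -5.25},
    {"offset": [0.0345, -0.0125, -0.002], "twist": -5.25},
    {"offset": [0.0355, -0.009, -0.002], "twist": -5.25},
    {"offset": [0.036, -0.006, -0.002], "twist": -5.25},
    {"offset": [0.0365, -0.0025, -0.002], "twist": -5.25}
  ],
  "jaw": 0
}}

```text
time: 0.65
tool_pos: [322.7, -351.1, 414.6]
tcp_rot: [-3.141, -0.0, 0.847]
contact_force: [0.8, 0.5, -0.1]
grip_width: 91.9
```

Request:
{"fn": "play_rows", "kwargs": {
  "commands": [
    {"offset": [0.0365, 0.001, -0.002], "twist": -5.25},
    {"offset": [0.0365, 0.004, -0.002], "twist": -5.25},
    {"offset": [0.0355, 0.0075, -0.002], "twist": -5.25},
    {"offset": [0.035, 0.0105, -0.002], "twist": -5.25},
    {"offset": [0.034, 0.014, -0.002], "twist": -5.25}
  ]
}}

```text
time: 1.15
tool_pos: [447.2, -217.2, 424.7]
tcp_rot: [-3.141, -0.0, 1.306]
contact_force: [-1.1, -0.6, 0.3]
grip_width: 92.1
```

Request:
{"fn": "play_rows", "kwargs": {
  "commands": [
    {"offset": [0.0325, 0.017, -0.002], "twist": -5.25},
    {"offset": [0.0305, 0.02, -0.002], "twist": -5.25},
    {"offset": [0.0285, 0.0225, -0.002], "twist": -5.25},
    {"offset": [0.0265, 0.025, -0.002], "twist": -5.25},
    {"offset": [0.024, 0.0275, -0.002], "twist": -5.25}
  ]
}}

```text
time: 1.65
tool_pos: [572.1, -84.1, 434.5]
tcp_rot: [-3.141, -0.0, 1.764]
contact_force: [-0.7, -0.6, -0.4]
grip_width: 91.9
```

Request:
{"fn": "play_rows", "kwargs": {
  "commands": [
    {"offset": [0, 0, 0], "twist": 0},
    {"offset": [0, 0, 0], "twist": 0}
  ]
}}

```text
time: 1.85
tool_pos: [571.3, -84.9, 434.0]
tcp_rot: [-3.14, -0.0, 1.761]
contact_force: [0.2, -0.1, -0.6]
grip_width: 91.7
```

Run:
```python
from h import *
import pickle
o=status.get_obs(); im=viewer.capture("wrist"); cv2.imwrite("pics/w1.png",im[:,:,::-1]); pickle.dump(o,open("w1.pkl","wb"))
print(o["time"],o["tool_pos"],o["tcp_rot"],o["dq"].max())
```

```text
1.85 [571.34797144 -84.94252865 434.04755197] [-3.14025092e+00 -1.48211177e-04  1.76096249e+00] 0.019469141908545706
```

View pics/w1.png

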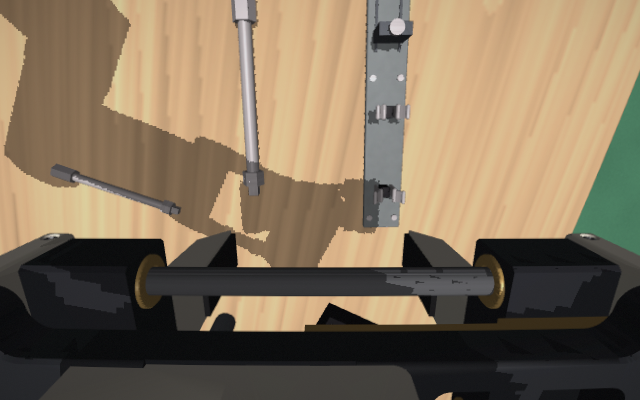

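The wrist view shows the bar shaft from (245,22) to (252,168), with the collar at (252,178). The rack clips are at (391,112) and (388,193), and the stop knob is at (397,27). I'll take a second view about 60 mm along tool x.

Request:
{"fn": "play_rows", "kwargs": {
  "commands": [
    {"offset": [0.03, 0, 0], "twist": 0},
    {"offset": [0.03, 0, 0], "twist": 0},
    {"offset": [0, 0, 0], "twist": 0},
    {"offset": [0, 0, 0], "twist": 0}
  ]
}}

```text
time: 2.3
tool_pos: [559.4, -27.2, 435.0]
tcp_rot: [3.141, 0.001, 1.76]
contact_force: [0.3, 0.3, 1.0]
grip_width: 92.1
```

Run:
```python
from h import *
import pickle
o=status.get_obs(); im=viewer.capture("wrist"); cv2.imwrite("pics/w2.png",im[:,:,::-1]); pickle.dump(o,open("w2.pkl","wb"))
print(o["time"],o["tool_pos"],o["tcp_rot"])
for n in "12":
    i=cv2.imread(f"pics/w{n}.png")
    cv2.imwrite(f"pics/w{n}b.png",cv2.resize(i[0:240,215:295],None,fx=2.5,fy=2.5,interpolation=cv2.INTER_CUBIC))
    cv2.imwrite(f"pics/w{n}r.png",cv2.resize(i[0:240,350:430],None,fx=2.5,fy=2.5,interpolation=cv2.INTER_CUBIC))
a=[cv2.imread(f"pics/w{n}.png") for n in "12"]
m=cv2.hconcat([cv2.resize(x,None,fx=2.5,fy=2.5,interpolation=cv2.INTER_CUBIC) for x in [a[0][:240,220:290],a[0][:240,350:430],a[1][:240,220:290],a[1][:240,350:430]]])
print(m.shape);cv2.imwrite("pics/m.png",m)
```

```text
2.3 [559.41756817 -27.22464091 434.99945916] [3.14148555e+00 8.05262018e-04 1.75952507e+00]
(600, 750, 3)
```

View pics/m.png

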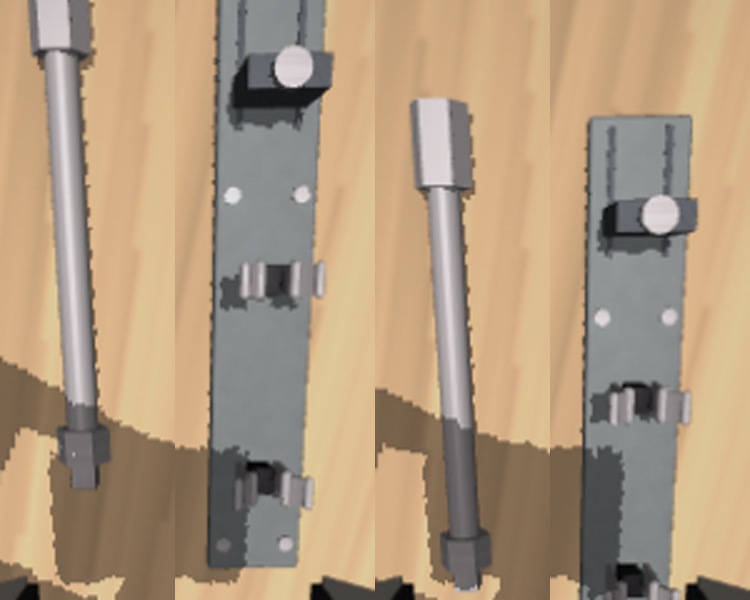

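```bash
cat > m1.py <<'E'
from h import *
import pickle
np.set_printoptions(precision=1,suppress=True)
c1=cam("wrist",pickle.load(open("w1.pkl","rb")));c2=cam("wrist",pickle.load(open("w2.pkl","rb")))
off={'b1':(0,220),'r1':(175,350),'b2':(375,220),'r2':(550,350)}
def q(s,x,y): a,b=off[s]; return ((x-a+.5)/2.5-.5+b,(y+.5)/2.5-.5)
T=lambda a,b:tri([c1,c2],[q(*a),q(*b)])
print("shaft top",T(('b1',61,52),('b2',440,187)),"collar",T(('b1',82,428),('b2',464,535)))
print("rivets",T(('r1',233,195),('r2',602,317)),T(('r1',302,194),('r2',669,317)))
print("knob",T(('r1',293,66),('r2',660,214)))
print("clip R tip up",T(('r1',325,262),('r2',690,389)),"L",T(('r1',243,262),('r2',610,389)))
print("base lo",onz(c1,[q('r1',208,567),q('r1',297,567)],8),"hi",onz(c2,[q('r2',590,117),q('r2',691,116)],8))
print("bar z12 c1",onz(c1,[q('b1',61,52),q('b1',82,428)],12),"c2",onz(c2,[q('b2',440,187),q('b2',464,535)],12), "end",onz(c2,[q('b2',439,100)],12))
E
python3 m1.py
```

```text
shaft top [452.4  69.9  16.4] collar [ 486.2 -102.7   14.7]
rivets [613.8  38.2   7.8] [646.2  44.6  11.6]
knob [620.3  86.4  55.8]
clip R tip up [657.3  13.9  41.3] L [620.1   6.6  40.6]
base lo [[ 645.4 -152.7    8. ]
 [ 693.8 -143.4    8. ]] hi [[586.5 128.4   8. ]
 [633.9 138.2   8. ]]
bar z12 c1 [[ 452.    70.9   12. ]
 [ 485.8 -103.3   12. ]] c2 [[ 450.5   70.    12. ]
 [ 485.8 -103.7   12. ]] end [[444.9 108.4  12. ]]
```

Both views agree. The bar origin is near (468.5, -16.5), yaw 101.1°, with triangulated axis height of about 12–16 mm against 12 stated. The rack origin is near (648, -46.5), yaw 101.9°. Next I'll go above the bar and down.

Run:
```python
from h import *
plan([468.5,-16.5,250],101.1,5)
```

```text
0 offset mm [  5.6 -17.5  37. ] twist -0.06
1 offset mm [  5.6 -17.5  37. ] twist -0.06
2 offset mm [  5.6 -17.5  37. ] twist -0.06
3 offset mm [  5.7 -17.5  37. ] twist -0.06
4 offset mm [  5.7 -17.5  37. ] twist -0.06
```

Request:
{"fn": "play_rows", "kwargs": {
  "commands": [
    {"offset": [0.0056, -0.0175, 0.037], "twist": 0},
    {"offset": [0.0056, -0.0175, 0.037], "twist": 0},
    {"offset": [0.0056, -0.0175, 0.037], "twist": 0},
    {"offset": [0.0056, -0.0175, 0.037], "twist": 0},
    {"offset": [0.0056, -0.0175, 0.037], "twist": -0.3}
  ]
}}

```text
time: 2.85
tool_pos: [467.9, -16.8, 248.7]
tcp_rot: [3.141, 0.001, 1.763]
contact_force: [0.2, 0.1, -0.6]
grip_width: 91.9
```

Request:
{"fn": "play_rows", "kwargs": {
  "commands": [
    {"offset": [0, 0, 0], "twist": 0},
    {"offset": [0, 0, 0], "twist": 0}
  ]
}}

```text
time: 3.05
tool_pos: [469.7, -16.6, 250.4]
tcp_rot: [3.141, 0.001, 1.764]
contact_force: [1.3, -0.1, 0.3]
grip_width: 91.8
```

Run:
```python
from h import *
import pickle
o=status.get_obs(); im=viewer.capture("wrist"); cv2.imwrite("pics/w3.png",im[:,:,::-1]); pickle.dump(o,open("w3.pkl","wb"))
print(o["time"],o["tool_pos"],o["tcp_rot"])
plan([468.5,-16.5,183],101.1,3)
```

```text
3.05 [469.68709439 -16.5980464  250.44206769] [3.14093271e+00 5.41865179e-04 1.76376032e+00]
0 offset mm [ 0.1 -0.6 22.8] twist -0.01
1 offset mm [ 0.1 -0.6 22.8] twist -0.01
2 offset mm [ 0.1 -0.6 22.8] twist -0.01
```

View pics/w3.png

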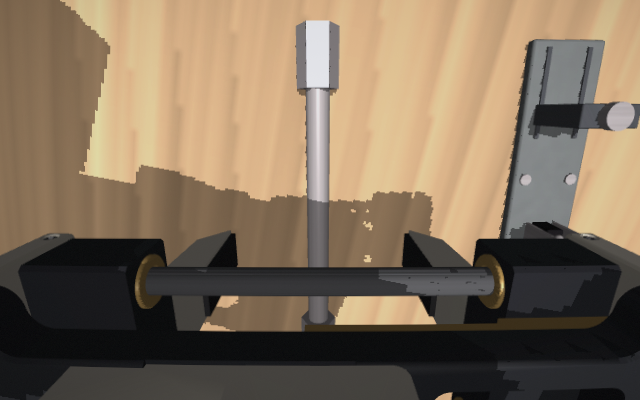

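The shaft is straight in the image (u≈317.5) and centred between the jaws at about 320. I'll descend and grip.

Request:
{"fn": "play_rows", "kwargs": {
  "commands": [
    {"offset": [0, -0.0005, 0.022], "twist": 0},
    {"offset": [0, -0.0005, 0.022], "twist": 0},
    {"offset": [0, 0, 0.018], "twist": 0},
    {"offset": [0, 0, 0.005], "twist": 0},
    {"offset": [0, 0, 0], "twist": 0}
  ]
}}

```text
time: 3.6
tool_pos: [469.0, -16.1, 183.5]
tcp_rot: [3.14, 0.001, 1.765]
contact_force: [-0.6, 0.2, 0.5]
grip_width: 92.0
```

Request:
{"fn": "play_rows", "kwargs": {
  "commands": [
    {"offset": [0, 0, 0], "twist": 0},
    {"offset": [0, 0, 0], "twist": 0},
    {"offset": [0, 0, 0], "twist": 0},
    {"offset": [0, 0, 0], "twist": 0},
    {"offset": [0, 0, 0], "twist": 0}
  ],
  "jaw": 255
}}

```text
time: 4.1
tool_pos: [467.8, -15.7, 182.9]
tcp_rot: [3.141, 0.0, 1.766]
contact_force: [0.3, -0.6, 0.5]
grip_width: 56.8
```

Request:
{"fn": "play_rows", "kwargs": {
  "commands": [
    {"offset": [0, 0, 0], "twist": 0},
    {"offset": [0, 0, 0], "twist": 0},
    {"offset": [0, 0, 0], "twist": 0}
  ]
}}

```text
time: 4.4
tool_pos: [467.7, -15.7, 182.7]
tcp_rot: [-3.141, 0.0, 1.765]
contact_force: [0.2, -0.0, -0.6]
grip_width: 32.2
```

Request:
{"fn": "play_rows", "kwargs": {
  "commands": [
    {"offset": [0, 0, 0], "twist": 0},
    {"offset": [0, 0, 0], "twist": 0},
    {"offset": [0, 0, 0], "twist": 0},
    {"offset": [0, 0, 0], "twist": 0}
  ]
}}

```text
time: 4.8
tool_pos: [467.8, -15.7, 182.7]
tcp_rot: [3.142, 0.0, 1.765]
contact_force: [0.7, 0.2, 0.4]
grip_width: 15.3
```

Request:
{"fn": "play_rows", "kwargs": {
  "commands": [
    {"offset": [0, 0, -0.01], "twist": 0},
    {"offset": [0, 0, -0.04], "twist": 0},
    {"offset": [0, 0, -0.04], "twist": 0},
    {"offset": [0, 0, 0], "twist": 0},
    {"offset": [0, 0, 0], "twist": 0}
  ]
}}

```text
time: 5.3
tool_pos: [467.5, -15.6, 273.3]
tcp_rot: [3.14, 0.001, 1.766]
contact_force: [-0.2, 0.2, -4.2]
grip_width: 15.2
```

Run:
```python
from h import *
import pickle
o=status.get_obs(); im=viewer.capture("wrist"); cv2.imwrite("pics/w4.png",im[:,:,::-1]); pickle.dump(o,open("w4.pkl","wb"))
im=viewer.capture("side"); cv2.imwrite("pics/s4.png",cv2.resize(im[130:270,200:420,::-1],None,fx=3.5,fy=3.5))
print(o["time"],o["tool_pos"],o["tcp_rot"],o["contact_force"],o["moment"],o["grip_width"])
```

```text
5.3 [467.48035745 -15.62864185 273.32037162] [3.14028507e+00 6.23293262e-04 1.76550511e+00] [-0.15000173  0.18801182 -4.20011645] [ 0.02197026 -0.04893866 -0.00411956] 15.225710398005376
```

View pics/w4.png

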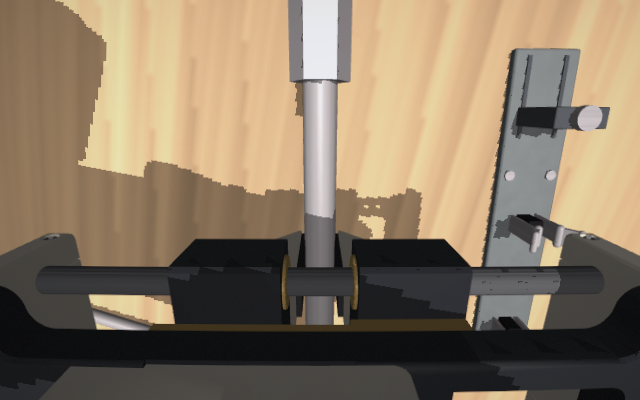

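View pics/s4.png

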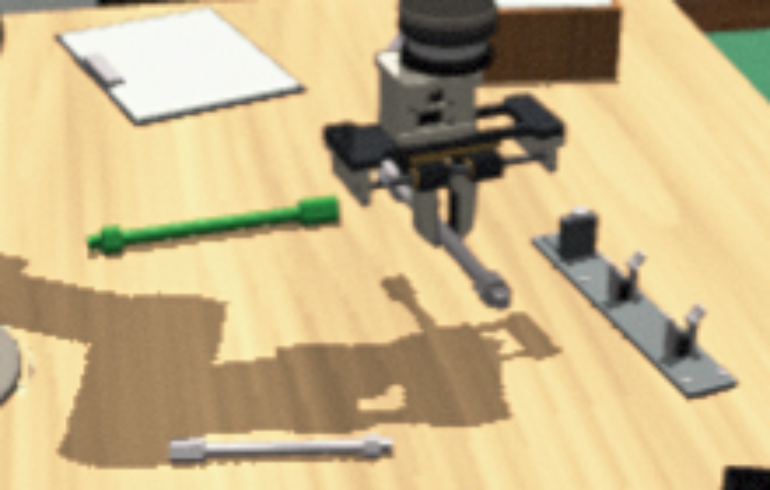

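The bar is held square in the jaws, its socket junction at (320,80), and level in the side view. Wrist Fz is -4.2 N, which matches 0.4 kg. Next I'll compute the in-hand offset and the move.

Run:
```python
from h import *
import pickle
np.set_printoptions(precision=2,suppress=True)
o=pickle.load(open("w4.pkl","rb"));c=cam("wrist",o)
print("rack corners",onz(c,[(514,49),(580,49)],8),"rivets",onz(c,[(510,176),(551,175)],9))
Rm=R.from_euler("xyz",o["tcp_rot"]).as_matrix()
for uv in [(320,80),(319.5,215)]:
    P=onz(c,[uv],o["tool_pos"][2]-170.7)[0];print("junction",P,"tool",Rm.T@(P-o["tool_pos"]))
plan([651.9,-64.1,270],101.9,5)
```

```text
rack corners [[584.81 127.25   8.  ]
 [633.49 137.86   8.  ]] rivets [[613.95  37.03   9.  ]
 [646.9   44.46   9.  ]]
junction [451.83  69.48 102.62] tool [ 86.64   0.89 170.65]
junction [464.05   6.28 102.62] tool [ 22.26   0.65 170.69]
0 offset mm [-16.7  34.4   0.3] twist -0.15
1 offset mm [-16.8  34.4   0.3] twist -0.15
2 offset mm [-16.9  34.3   0.3] twist -0.15
3 offset mm [-16.9  34.3   0.3] twist -0.15
4 offset mm [-17.   34.2   0.3] twist -0.15
```

Request:
{"fn": "play_rows", "kwargs": {
  "commands": [
    {"offset": [-0.0168, 0.0343, 0], "twist": -0.15},
    {"offset": [-0.0168, 0.0343, 0], "twist": -0.15},
    {"offset": [-0.0168, 0.0343, 0], "twist": -0.15},
    {"offset": [-0.0168, 0.0343, 0], "twist": -0.15},
    {"offset": [-0.0168, 0.0343, 0], "twist": -0.15}
  ]
}}

```text
time: 5.9
tool_pos: [653.4, -64.3, 269.9]
tcp_rot: [-3.137, -0.002, 1.779]
contact_force: [0.0, -0.5, -4.1]
grip_width: 15.0
```

Request:
{"fn": "play_rows", "kwargs": {
  "commands": [
    {"offset": [0, 0, 0], "twist": 0},
    {"offset": [0, 0, 0], "twist": 0},
    {"offset": [0, 0, 0], "twist": 0}
  ]
}}

```text
time: 6.2
tool_pos: [651.5, -63.7, 270.9]
tcp_rot: [-3.138, -0.002, 1.779]
contact_force: [-0.4, 0.1, -3.7]
grip_width: 14.7
```

Run:
```python
from h import *
import pickle
o=status.get_obs(); im=viewer.capture("wrist"); cv2.imwrite("pics/w5.png",im[:,:,::-1]); pickle.dump(o,open("w5.pkl","wb"))
cv2.imwrite("pics/w5c.png",cv2.resize(im[0:250,220:420,::-1],None,fx=2.4*1.25,fy=2.4,interpolation=cv2.INTER_CUBIC) if 0 else cv2.resize(im[0:250,190:450,::-1],None,fx=2.4,fy=2.4,interpolation=cv2.INTER_CUBIC))
im=viewer.capture("top"); cv2.imwrite("pics/t5.png",im[:,:,::-1])
print(o["time"],o["tool_pos"],o["tcp_rot"],o["contact_force"])
```

```text
6.2 [651.48704223 -63.68065805 270.88990245] [-3.13770906e+00 -1.65970017e-03  1.77864604e+00] [-0.36897086  0.08952042 -3.70664698]
```

View pics/w5c.png

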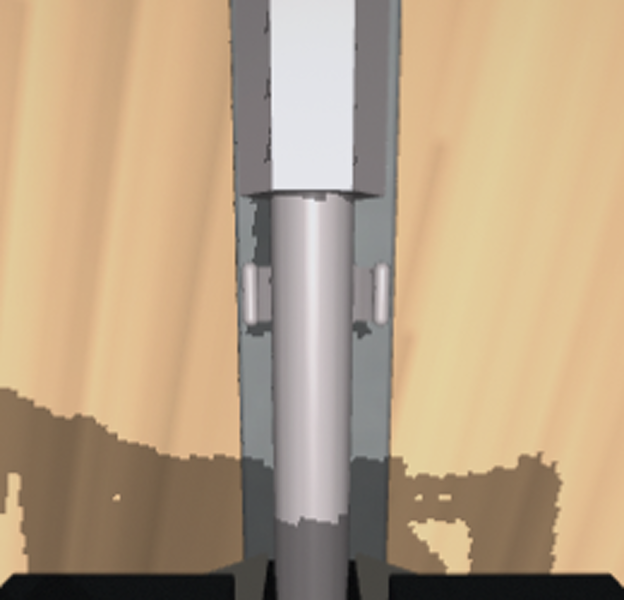

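The wrist crop shows the bar axis at u≈312 and the clip centre, (243+389)/2, at 316. The directions are parallel. I'll convert that to mm.

Run:
```python
from h import *
import pickle
np.set_printoptions(precision=2,suppress=True)
o=pickle.load(open("w5.pkl","rb"));c=cam("wrist",o)
Rm=R.from_euler("xyz",o["tcp_rot"]).as_matrix()
q=lambda x,y:((x+.5)/2.4-.5+190,(y+.5)/2.4-.5)
def L(n,uvs,z):
    P=onz(c,[q(*u) for u in uvs],z); print(n,P.mean(0),"tool",((P-o["tool_pos"])@Rm).round(2).tolist())
L("clip tips",[(243,293),(389,293)],50)
L("base top",[(231,40),(402,40)],8); L("base bot",[(244,520),(389,520)],8)
L("bar",[(312,220),(312.5,500)],o["tool_pos"][2]-170.7)
L("junction",[(312,190)],o["tool_pos"][2]-170.7)
im=cv2.imread("pics/t5.png");cv2.imwrite("pics/t5c.png",cv2.resize(im[100:200,250:420],None,fx=4.5,fy=4.5,interpolation=cv2.INTER_CUBIC))
# rack frame
u=np.array([np.cos(np.radians(101.9)),np.sin(np.radians(101.9))]);
print("clip y from rack0", )
```

```text
clip tips [638.58   2.05  50.  ] tool [[66.61, -17.2, 221.07], [66.61, 20.78, 220.92]]
base top [624.08  71.32   8.  ] tool [[137.35, -22.84, 263.21], [137.28, 26.97, 263.02]]
base bot [654.7  -72.78   8.  ] tool [[-10.04, -22.44, 262.96], [-9.97, 27.01, 262.77]]
bar [640.46 -10.7  100.19] tool [[81.73, 0.76, 170.83], [25.93, 0.86, 170.74]]
junction [633.54  21.87 100.19] tool [[87.13, 0.76, 170.84]]
clip y from rack0
```

View pics/t5c.png

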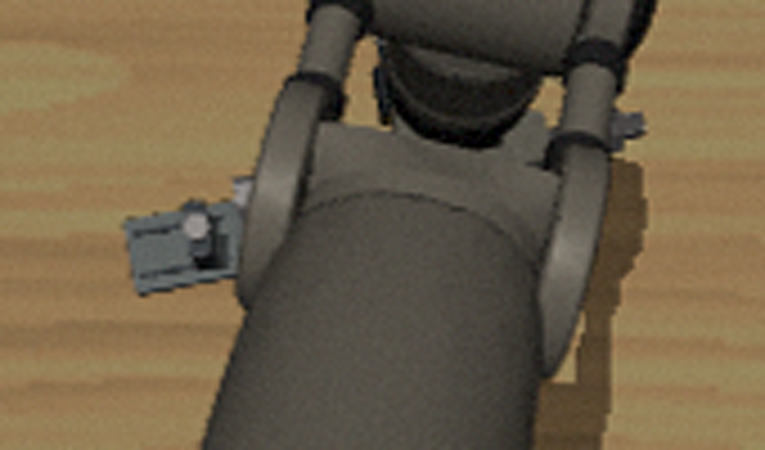

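Request:
{"fn": "play_rows", "kwargs": {
  "commands": [
    {"offset": [0, 0.0012, 0.012], "twist": 0},
    {"offset": [0, 0, 0.012], "twist": 0},
    {"offset": [0, 0, 0.012], "twist": 0},
    {"offset": [0, 0, 0.012], "twist": 0},
    {"offset": [0, 0, 0], "twist": 0}
  ]
}}

```text
time: 6.8
tool_pos: [652.9, -63.6, 221.8]
tcp_rot: [-3.137, -0.002, 1.778]
contact_force: [-0.6, -0.4, -3.4]
grip_width: 15.2
```

Run:
```python
from h import *
import pickle
o=status.get_obs(); im=viewer.capture("wrist"); cv2.imwrite("pics/w6c.png",cv2.resize(im[0:250,190:450,::-1],None,fx=2.4,fy=2.4,interpolation=cv2.INTER_CUBIC)); pickle.dump(o,open("w6.pkl","wb"))
im=viewer.capture("side"); cv2.imwrite("pics/s6c.png",cv2.resize(im[150:270,310:440,::-1],None,fx=5,fy=5,interpolation=cv2.INTER_CUBIC))
print(o["time"],o["tool_pos"],o["tcp_rot"],o["contact_force"])
```

```text
6.8 [652.87952556 -63.55652545 221.83175613] [-3.13721670e+00 -1.90725441e-03  1.77849993e+00] [-0.63496527 -0.39467285 -3.38914877]
```

View pics/w6c.png

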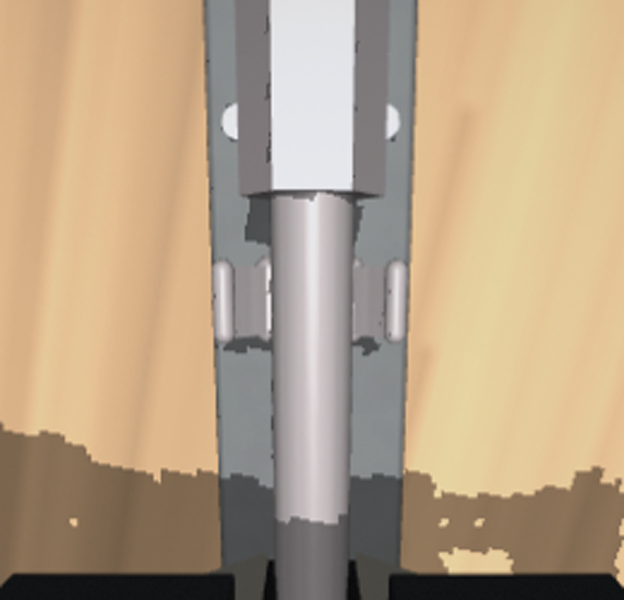

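View pics/s6c.png

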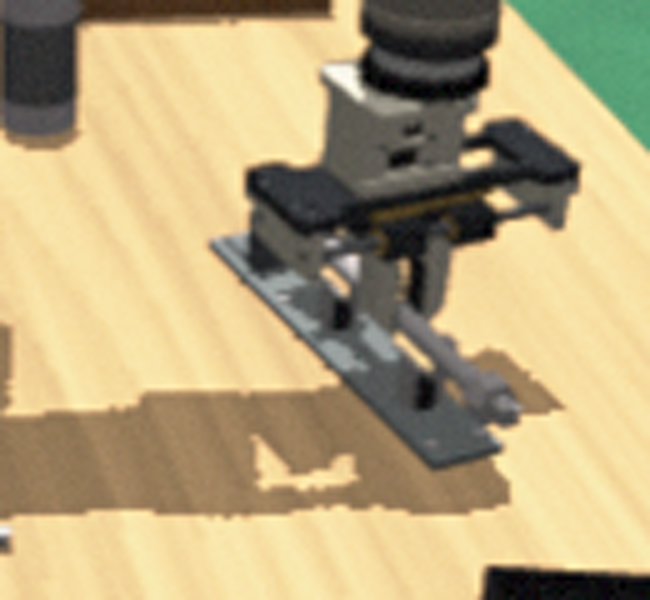

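The bar is within about 0.5 mm of the clip centre: bar at 312, clips at (212+407)/2≈310. It is level in the side view. I'll trim -0.4 mm and press slowly.

Request:
{"fn": "play_rows", "kwargs": {
  "commands": [
    {"offset": [0, -0.0004, 0.001], "twist": 0},
    {"offset": [0, 0, 0.0015], "twist": 0},
    {"offset": [0, 0, 0.0015], "twist": 0},
    {"offset": [0, 0, 0], "twist": 0}
  ]
}}

```text
time: 7.3
tool_pos: [653.2, -63.8, 220.7]
tcp_rot: [-3.142, 0.0, 1.779]
contact_force: [0.0, 0.5, -3.5]
grip_width: 14.9
```

Request:
{"fn": "play_rows", "kwargs": {
  "commands": [
    {"offset": [0, 0, 0.001], "twist": 0},
    {"offset": [0, 0, 0.001], "twist": 0}
  ]
}}

```text
time: 7.5
tool_pos: [653.3, -63.8, 218.9]
tcp_rot: [-3.142, 0.0, 1.779]
contact_force: [-2.3, -1.4, 0.1]
grip_width: 14.8
```

Request:
{"fn": "play_rows", "kwargs": {
  "commands": [
    {"offset": [0, 0, 0.001], "twist": 0},
    {"offset": [0, 0, 0.001], "twist": 0}
  ]
}}

```text
time: 7.7
tool_pos: [652.8, -64.0, 217.1]
tcp_rot: [-3.14, 0.0, 1.779]
contact_force: [-7.2, -2.0, 3.2]
grip_width: 15.0
```

Contact at axis height of about 46 mm. The sideways force is -7 N in x, so the bar is slightly too far along +tool y. I'll trim it back.

Request:
{"fn": "play_rows", "kwargs": {
  "commands": [
    {"offset": [0, -0.0008, 0], "twist": 0},
    {"offset": [0, 0, 0], "twist": 0}
  ]
}}

```text
time: 7.9
tool_pos: [652.3, -64.1, 216.9]
tcp_rot: [-3.141, 0.0, 1.779]
contact_force: [-4.1, -0.7, 1.4]
grip_width: 15.1
```

Request:
{"fn": "play_rows", "kwargs": {
  "commands": [
    {"offset": [0, -0.0008, 0], "twist": 0},
    {"offset": [0, 0, 0], "twist": 0}
  ]
}}

```text
time: 8.1
tool_pos: [651.9, -64.1, 216.9]
tcp_rot: [3.141, 0.0, 1.778]
contact_force: [-1.6, 0.2, 0.8]
grip_width: 14.9
```

Request:
{"fn": "play_rows", "kwargs": {
  "commands": [
    {"offset": [0, 0, 0.001], "twist": 0},
    {"offset": [0, 0, 0.001], "twist": 0}
  ]
}}

```text
time: 8.3
tool_pos: [651.9, -64.2, 215.7]
tcp_rot: [3.14, 0.001, 1.779]
contact_force: [-4.2, -1.5, 7.8]
grip_width: 15.3
```

Request:
{"fn": "play_rows", "kwargs": {
  "commands": [
    {"offset": [0, -0.0004, 0.001], "twist": 0},
    {"offset": [0, 0, 0.001], "twist": 0}
  ]
}}

```text
time: 8.5
tool_pos: [651.8, -64.4, 214.3]
tcp_rot: [3.139, 0.001, 1.779]
contact_force: [-4.2, -0.3, 9.2]
grip_width: 15.2
```

Request:
{"fn": "play_rows", "kwargs": {
  "commands": [
    {"offset": [0, 0, 0.001], "twist": 0},
    {"offset": [0, 0, 0.001], "twist": 0}
  ]
}}

```text
time: 8.7
tool_pos: [651.7, -64.4, 211.5]
tcp_rot: [3.14, 0.001, 1.779]
contact_force: [-0.9, -1.7, 0.4]
grip_width: 15.1
```

Request:
{"fn": "play_rows", "kwargs": {
  "commands": [
    {"offset": [0, 0, 0.001], "twist": 0},
    {"offset": [0, 0, 0.001], "twist": 0}
  ]
}}

```text
time: 8.9
tool_pos: [651.6, -64.1, 208.8]
tcp_rot: [3.141, 0.0, 1.779]
contact_force: [-2.5, 0.5, 5.9]
grip_width: 14.8
```

Request:
{"fn": "play_rows", "kwargs": {
  "commands": [
    {"offset": [0, 0, 0.001], "twist": 0},
    {"offset": [0, 0, 0.001], "twist": 0}
  ]
}}

```text
time: 9.1
tool_pos: [651.7, -64.1, 208.3]
tcp_rot: [3.14, 0.001, 1.779]
contact_force: [-4.0, 0.6, 13.5]
grip_width: 15.0
```

Request:
{"fn": "play_rows", "kwargs": {
  "commands": [
    {"offset": [0, 0, 0.001], "twist": 0},
    {"offset": [0, 0, 0.001], "twist": 0}
  ]
}}

```text
time: 9.3
tool_pos: [651.8, -64.2, 207.3]
tcp_rot: [3.139, 0.002, 1.779]
contact_force: [-6.6, -0.0, 16.7]
grip_width: 15.0
```

Run:
```python
from h import *
import pickle
o=status.get_obs(); im=viewer.capture("wrist"); cv2.imwrite("pics/w7c.png",cv2.resize(im[0:250,190:450,::-1],None,fx=2.4,fy=2.4,interpolation=cv2.INTER_CUBIC)); pickle.dump(o,open("w7.pkl","wb"))
im=viewer.capture("side"); cv2.imwrite("pics/s7c.png",cv2.resize(im[170:250,340:430,::-1],None,fx=7,fy=7,interpolation=cv2.INTER_CUBIC))
print(o["time"],o["tool_pos"],o["tcp_rot"],o["contact_force"],o["moment"])
```

```text
9.3 [651.80028104 -64.2298952  207.25557763] [3.13896744e+00 1.54165797e-03 1.77896598e+00] [-6.57048143 -0.03914832 16.67146848] [0.00207046 0.8773531  0.02175227]
```

View pics/w7c.png

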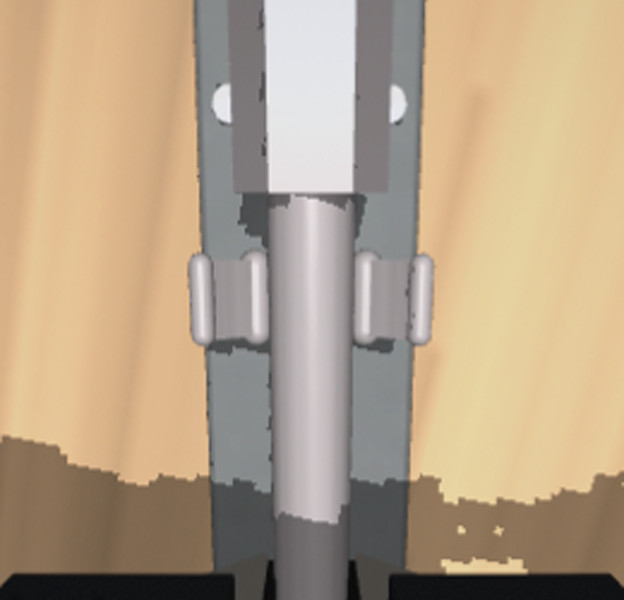

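View pics/s7c.png

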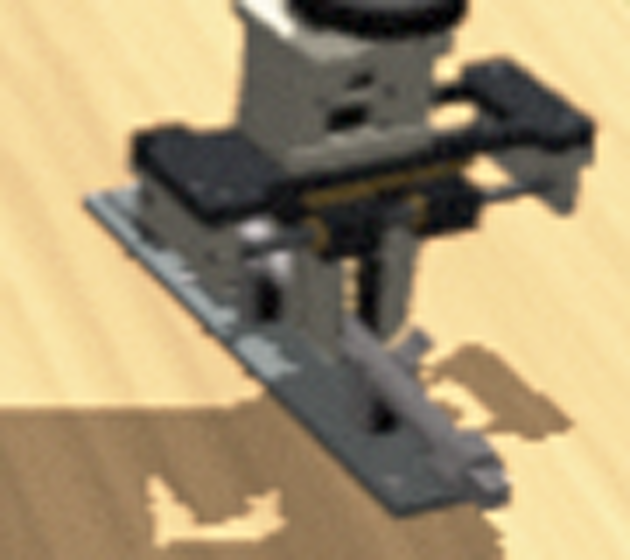

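The low clip has snapped (the force rose to 13 N, then dropped), and the bar pivoted in the pads. The socket end now looks about 8% larger in the wrist view (hex width 165 px against 152), so it is riding high in clip_high. I'll open, shift 45 mm towards clip_high, regrip there and press.

Request:
{"fn": "play_rows", "kwargs": {
  "commands": [
    {"offset": [0, 0, -0.002], "twist": 0},
    {"offset": [0, 0, 0], "twist": 0},
    {"offset": [0, 0, 0], "twist": 0},
    {"offset": [0, 0, 0], "twist": 0},
    {"offset": [0, 0, 0], "twist": 0}
  ],
  "jaw": 165
}}

```text
time: 9.9
tool_pos: [651.3, -64.2, 206.3]
tcp_rot: [-3.141, -0.0, 1.779]
contact_force: [-0.7, -0.2, 0.2]
grip_width: 32.0
```

Request:
{"fn": "play_rows", "kwargs": {
  "commands": [
    {"offset": [0.015, 0, 0], "twist": 0},
    {"offset": [0.015, 0, 0], "twist": 0},
    {"offset": [0.015, 0, 0], "twist": 0},
    {"offset": [0, 0, 0], "twist": 0},
    {"offset": [0, 0, 0], "twist": 0}
  ]
}}

```text
time: 10.4
tool_pos: [642.0, -19.3, 206.9]
tcp_rot: [3.141, 0.0, 1.78]
contact_force: [1.2, -0.6, 0.4]
grip_width: 32.6
```

Run:
```python
from h import *
import pickle
o=status.get_obs(); im=viewer.capture("wrist"); cv2.imwrite("pics/w8c.png",im[:,:,::-1]); pickle.dump(o,open("w8.pkl","wb"))
im=viewer.capture("side"); cv2.imwrite("pics/s8c.png",cv2.resize(im[170:250,340:430,::-1],None,fx=7,fy=7,interpolation=cv2.INTER_CUBIC))
print(o["time"],o["tool_pos"],o["tcp_rot"],o["contact_force"],o["moment"],o["grip_width"])
```

```text
10.4 [641.99195495 -19.27638292 206.87315342] [3.14146486e+00 5.89619268e-05 1.77992432e+00] [ 1.23444174 -0.63420867  0.39338157] [-0.07776941 -0.1308323  -0.02081755] 32.61414932800445
```

View pics/w8c.png

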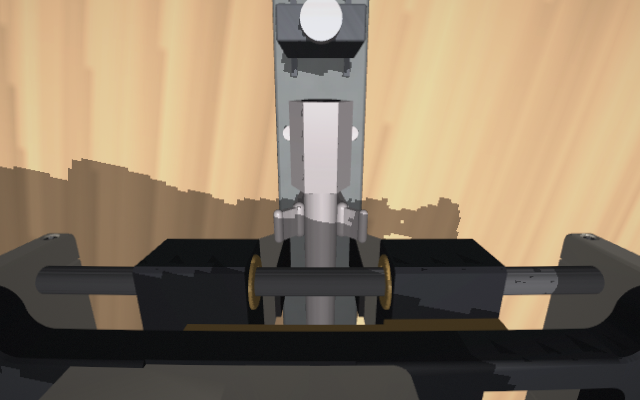

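View pics/s8c.png

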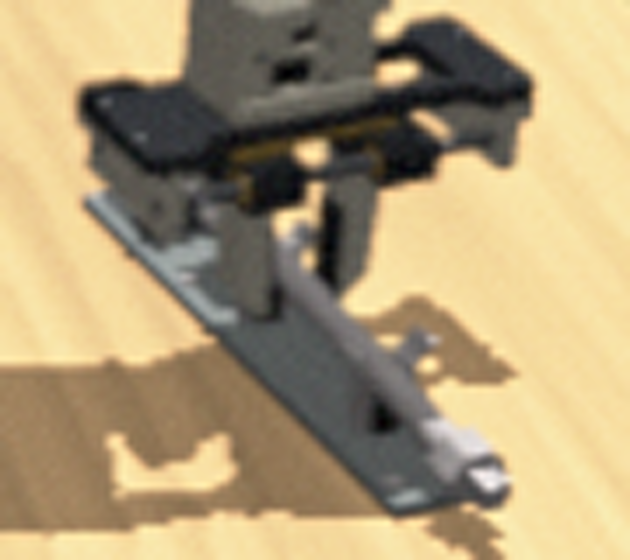

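The bar rests tilted, low clip home and socket end high, well short of the stop. I'll grip and press here.

Request:
{"fn": "play_rows", "kwargs": {
  "commands": [
    {"offset": [0, 0, 0], "twist": 0},
    {"offset": [0, 0, 0], "twist": 0},
    {"offset": [0, 0, 0], "twist": 0},
    {"offset": [0, 0, 0], "twist": 0},
    {"offset": [0, 0, 0], "twist": 0}
  ],
  "jaw": 255
}}

```text
time: 11.0
tool_pos: [642.3, -20.4, 206.8]
tcp_rot: [3.141, 0.001, 1.778]
contact_force: [2.0, -1.0, -1.2]
grip_width: 15.0
```

Request:
{"fn": "play_rows", "kwargs": {
  "commands": [
    {"offset": [0, 0, 0.001], "twist": 0},
    {"offset": [0, 0, 0.001], "twist": 0}
  ]
}}

```text
time: 11.2
tool_pos: [642.3, -20.3, 205.4]
tcp_rot: [3.14, 0.001, 1.779]
contact_force: [0.6, -0.2, 3.8]
grip_width: 14.7
```

Request:
{"fn": "play_rows", "kwargs": {
  "commands": [
    {"offset": [0, 0, 0.001], "twist": 0},
    {"offset": [0, 0, 0.001], "twist": 0}
  ]
}}

```text
time: 11.4
tool_pos: [642.1, -20.0, 202.4]
tcp_rot: [3.141, 0.0, 1.779]
contact_force: [2.5, 0.5, -3.2]
grip_width: 15.3
```

Request:
{"fn": "play_rows", "kwargs": {
  "commands": [
    {"offset": [0, 0, 0.001], "twist": 0},
    {"offset": [0, 0, 0.001], "twist": 0}
  ]
}}

```text
time: 11.6
tool_pos: [642.1, -20.0, 200.3]
tcp_rot: [-3.142, -0.0, 1.779]
contact_force: [1.9, 2.0, 5.1]
grip_width: 15.2
```

Request:
{"fn": "play_rows", "kwargs": {
  "commands": [
    {"offset": [0, 0, 0.001], "twist": 0},
    {"offset": [0, 0, 0.001], "twist": 0}
  ]
}}

```text
time: 11.8
tool_pos: [642.2, -20.0, 200.1]
tcp_rot: [3.141, 0.0, 1.779]
contact_force: [-2.9, 2.6, 15.5]
grip_width: 14.7
```

Request:
{"fn": "play_rows", "kwargs": {
  "commands": [
    {"offset": [0, 0, 0.001], "twist": 0},
    {"offset": [0, 0, 0.001], "twist": 0}
  ]
}}

```text
time: 12.0
tool_pos: [642.2, -20.0, 199.7]
tcp_rot: [3.14, 0.001, 1.779]
contact_force: [-5.7, 1.7, 23.5]
grip_width: 15.3
```

Stiff contact at 200 mm with little further motion, so the bar looks to be on the saddle. I'll back off, open, and check.

Request:
{"fn": "play_rows", "kwargs": {
  "commands": [
    {"offset": [0, 0, -0.002], "twist": 0},
    {"offset": [0, 0, -0.002], "twist": 0},
    {"offset": [0, 0, 0], "twist": 0},
    {"offset": [0, 0, 0], "twist": 0},
    {"offset": [0, 0, 0], "twist": 0}
  ],
  "jaw": 165
}}

```text
time: 12.5
tool_pos: [641.9, -20.3, 200.2]
tcp_rot: [-3.141, -0.0, 1.779]
contact_force: [-0.1, -0.5, -0.3]
grip_width: 32.4
```

Request:
{"fn": "play_rows", "kwargs": {
  "commands": [
    {"offset": [-0.018, 0, 0], "twist": 0},
    {"offset": [-0.018, 0, 0], "twist": 0},
    {"offset": [-0.018, 0, 0], "twist": 0},
    {"offset": [0, 0, 0], "twist": 0},
    {"offset": [0, 0, 0], "twist": 0}
  ]
}}

```text
time: 13.0
tool_pos: [653.1, -74.1, 200.5]
tcp_rot: [-3.141, -0.0, 1.777]
contact_force: [-0.4, 0.2, 0.9]
grip_width: 32.8
```

Run:
```python
from h import *
import pickle
o=status.get_obs(); im=viewer.capture("wrist"); cv2.imwrite("pics/w9c.png",cv2.resize(im[0:250,190:450,::-1],None,fx=2.4,fy=2.4,interpolation=cv2.INTER_CUBIC)); pickle.dump(o,open("w9.pkl","wb"))
im=viewer.capture("side"); cv2.imwrite("pics/s9c.png",cv2.resize(im[170:250,340:430,::-1],None,fx=7,fy=7,interpolation=cv2.INTER_CUBIC))
print(o["time"],o["tool_pos"],o["tcp_rot"],o["contact_force"],o["grip_width"])
```

```text
13.0 [653.1197483  -74.12159953 200.47738136] [-3.14132023e+00 -2.99028195e-04  1.77659722e+00] [-0.3882206   0.17400407  0.85590639] 32.75057226108172
```

View pics/w9c.png

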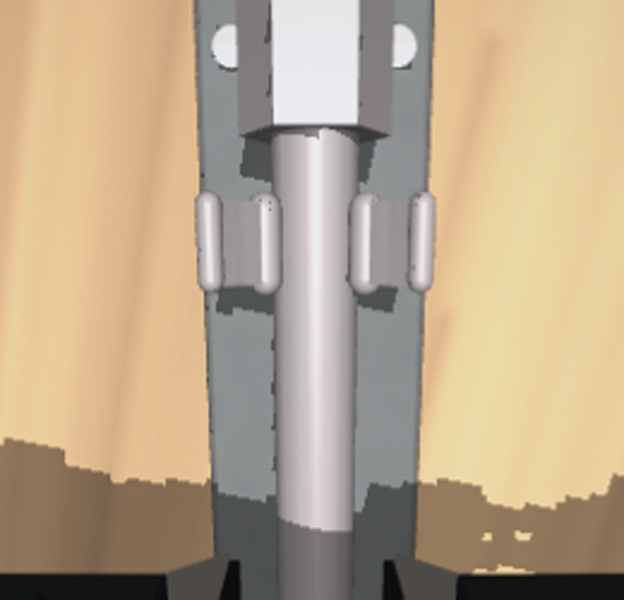

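View pics/s9c.png

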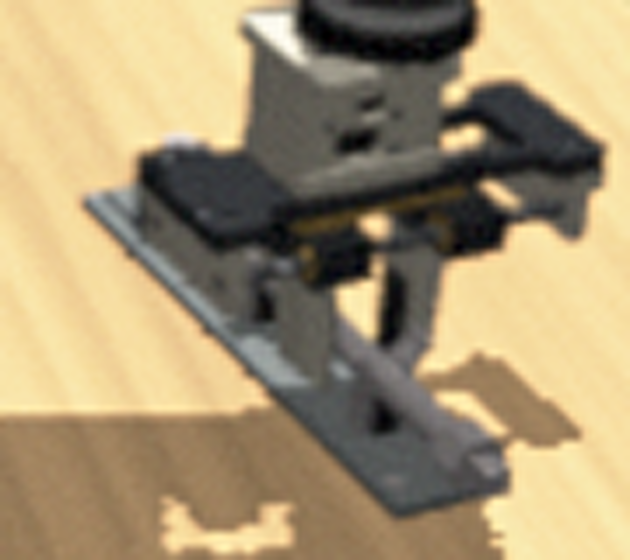

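Clip_high's lips now close over the shaft: inner edges at 282/350 inside the shaft edges at 275/357. The shaft is in line with the base. I'll lower 5 mm, grip here (rack y ≈ -27), and press on the low side as a check before sliding.

Request:
{"fn": "play_rows", "kwargs": {
  "commands": [
    {"offset": [0, 0, 0.005], "twist": 0},
    {"offset": [0, 0, 0], "twist": 0}
  ]
}}

```text
time: 13.3
tool_pos: [652.9, -72.3, 194.9]
tcp_rot: [-3.14, -0.001, 1.779]
contact_force: [0.6, -0.1, 0.6]
grip_width: 32.6
```

Request:
{"fn": "play_rows", "kwargs": {
  "commands": [
    {"offset": [0, 0, 0], "twist": 0},
    {"offset": [0, 0, 0], "twist": 0},
    {"offset": [0, 0, 0], "twist": 0},
    {"offset": [0, 0, 0], "twist": 0},
    {"offset": [0, 0, 0], "twist": 0}
  ],
  "jaw": 255
}}

```text
time: 13.8
tool_pos: [653.3, -72.9, 195.8]
tcp_rot: [3.141, 0.0, 1.779]
contact_force: [1.1, 0.5, -0.2]
grip_width: 15.0
```

Request:
{"fn": "play_rows", "kwargs": {
  "commands": [
    {"offset": [0, 0, 0.001], "twist": 0},
    {"offset": [0, 0, 0.001], "twist": 0},
    {"offset": [0, 0, 0], "twist": 0}
  ]
}}

```text
time: 14.1
tool_pos: [653.4, -72.9, 195.6]
tcp_rot: [3.14, 0.001, 1.779]
contact_force: [-3.4, 3.0, 10.2]
grip_width: 15.2
```

Request:
{"fn": "play_rows", "kwargs": {
  "commands": [
    {"offset": [0, 0, 0.001], "twist": 0},
    {"offset": [0, 0, 0], "twist": 0}
  ]
}}

```text
time: 14.3
tool_pos: [653.4, -72.9, 195.6]
tcp_rot: [3.139, 0.001, 1.779]
contact_force: [-3.9, 1.2, 16.0]
grip_width: 15.0
```

It is seated stiffly, with no motion under 16 N. I'll unload vertically, estimate the stop face from w8, and then slide.

Request:
{"fn": "play_rows", "kwargs": {
  "commands": [
    {"offset": [0, 0, -0.0015], "twist": 0},
    {"offset": [0, 0, -0.0015], "twist": 0},
    {"offset": [0, 0, 0], "twist": 0},
    {"offset": [0, 0, 0], "twist": 0}
  ]
}}

```text
time: 14.7
tool_pos: [653.3, -73.0, 195.8]
tcp_rot: [3.141, 0.0, 1.779]
contact_force: [1.9, 2.4, 2.4]
grip_width: 14.8
```

Run:
```python
from h import *
import pickle
np.set_printoptions(precision=2,suppress=True)
u=np.array([-.2066,.9784,0]);r0=np.array([648.2,-46.5,0])
o=pickle.load(open("w8.pkl","rb"));c=cam("wrist",o)
print("face top edge y",(onz(c,[(320,41)],50)-r0)@u,"bottom",(onz(c,[(320,58)],8)-r0)@u, "sock end",(onz(c,[(320,101)],55)-r0)@u)
o=pickle.load(open("w9.pkl","rb"));c=cam("wrist",o)
q=lambda x,y:((x+.5)/2.4-.5+190,(y+.5)/2.4-.5)
print("junction y",(onz(c,[q(316,130)],38)-r0)@u)
print(status.get_obs())
```

```text
face top edge y [128.04] bottom [128.14] sock end [104.83]
junction y [68.28]
{'time': 14.7, 'joint_positions': array([-0.23,  0.79,  1.35,  0.  ,  1.  , -0.44]), 'dq': array([-0., -0.,  0., -0.,  0.,  0.]), 'tau': array([ -0.98, -58.61, -19.46,  -0.37,   0.36,  -0.01]), 'tool_pos': array([653.34, -73.01, 195.79]), 'tcp_rot': array([3.14, 0.  , 1.78]), 'contact_force': array([1.91, 2.37, 2.36]), 'moment': array([ 0.24, -0.34, -0.07]), 'grip_width': 14.802577961567575}
```

The gap is about 21 mm (face ≈128, end ≈106). I'll slide about 10 mm first to learn the drag.

Request:
{"fn": "play_rows", "kwargs": {
  "commands": [
    {"offset": [0.002, 0, 0], "twist": 0},
    {"offset": [0.002, 0, 0], "twist": 0},
    {"offset": [0.002, 0, 0], "twist": 0}
  ]
}}

```text
time: 15.0
tool_pos: [652.1, -67.4, 195.8]
tcp_rot: [3.141, 0.001, 1.778]
contact_force: [2.8, -2.8, -0.6]
grip_width: 15.0
```

Request:
{"fn": "play_rows", "kwargs": {
  "commands": [
    {"offset": [0.002, 0, 0], "twist": 0},
    {"offset": [0.002, 0, 0], "twist": 0}
  ]
}}

```text
time: 15.2
tool_pos: [651.2, -63.2, 195.8]
tcp_rot: [3.141, 0.0, 1.778]
contact_force: [3.5, -2.5, 0.6]
grip_width: 15.1
```

Request:
{"fn": "play_rows", "kwargs": {
  "commands": [
    {"offset": [0.001, 0, 0], "twist": 0},
    {"offset": [0.001, 0, 0], "twist": 0}
  ]
}}

```text
time: 15.4
tool_pos: [650.8, -61.2, 195.8]
tcp_rot: [3.141, 0.0, 1.779]
contact_force: [2.8, -2.1, 0.0]
grip_width: 15.2
```

Request:
{"fn": "play_rows", "kwargs": {
  "commands": [
    {"offset": [0.001, 0, 0], "twist": 0},
    {"offset": [0.001, 0, 0], "twist": 0}
  ]
}}

```text
time: 15.6
tool_pos: [650.4, -59.3, 195.8]
tcp_rot: [3.141, 0.0, 1.779]
contact_force: [3.4, -2.5, 0.5]
grip_width: 15.2
```

Drag is about 3 N. I'll creep towards the stop.

Request:
{"fn": "play_rows", "kwargs": {
  "commands": [
    {"offset": [0.001, 0, 0], "twist": 0},
    {"offset": [0.001, 0, 0], "twist": 0}
  ]
}}

```text
time: 15.8
tool_pos: [650.0, -57.3, 195.8]
tcp_rot: [3.141, 0.0, 1.779]
contact_force: [3.9, -2.3, 1.3]
grip_width: 15.2
```

Request:
{"fn": "play_rows", "kwargs": {
  "commands": [
    {"offset": [0.0005, 0, 0], "twist": 0},
    {"offset": [0.0005, 0, 0], "twist": 0},
    {"offset": [0.0005, 0, 0], "twist": 0}
  ]
}}

```text
time: 16.1
tool_pos: [649.6, -55.9, 195.8]
tcp_rot: [3.141, 0.0, 1.779]
contact_force: [4.4, -2.3, 0.8]
grip_width: 14.9
```

Request:
{"fn": "play_rows", "kwargs": {
  "commands": [
    {"offset": [0.0005, 0, 0], "twist": 0},
    {"offset": [0.0005, 0, 0], "twist": 0}
  ]
}}

```text
time: 16.3
tool_pos: [649.4, -54.9, 195.8]
tcp_rot: [3.141, 0.0, 1.779]
contact_force: [4.8, -2.6, 0.9]
grip_width: 15.5
```

Request:
{"fn": "play_rows", "kwargs": {
  "commands": [
    {"offset": [0.0005, 0, 0], "twist": 0},
    {"offset": [0.0005, 0, 0], "twist": 0}
  ]
}}

```text
time: 16.5
tool_pos: [649.2, -53.9, 195.8]
tcp_rot: [3.141, 0.0, 1.779]
contact_force: [3.7, -2.0, 2.0]
grip_width: 15.1
```

Request:
{"fn": "play_rows", "kwargs": {
  "commands": [
    {"offset": [0.0005, 0.0005, 0], "twist": 0},
    {"offset": [0.0005, 0, 0], "twist": 0}
  ]
}}

```text
time: 16.7
tool_pos: [649.3, -52.9, 195.8]
tcp_rot: [-3.141, 0.0, 1.779]
contact_force: [2.3, -2.5, 3.1]
grip_width: 14.9
```

Request:
{"fn": "play_rows", "kwargs": {
  "commands": [
    {"offset": [0.0005, 0, 0], "twist": 0},
    {"offset": [0.0005, 0, 0], "twist": 0}
  ]
}}

```text
time: 16.9
tool_pos: [649.1, -51.9, 195.8]
tcp_rot: [-3.141, 0.0, 1.779]
contact_force: [2.0, -3.6, 3.6]
grip_width: 14.7
```

Request:
{"fn": "play_rows", "kwargs": {
  "commands": [
    {"offset": [0.0005, 0, 0], "twist": 0},
    {"offset": [0.0005, 0, 0], "twist": 0}
  ]
}}

```text
time: 17.1
tool_pos: [649.0, -51.0, 195.7]
tcp_rot: [-3.141, 0.0, 1.779]
contact_force: [1.1, -5.4, 2.6]
grip_width: 15.0
```

Request:
{"fn": "play_rows", "kwargs": {
  "commands": [
    {"offset": [0.0005, 0, 0], "twist": 0}
  ]
}}

```text
time: 17.2
tool_pos: [648.9, -50.9, 195.8]
tcp_rot: [-3.141, 0.001, 1.779]
contact_force: [3.7, -7.0, 2.6]
grip_width: 15.3
```

Request:
{"fn": "play_rows", "kwargs": {
  "commands": [
    {"offset": [0.0005, 0, 0], "twist": 0}
  ]
}}

```text
time: 17.3
tool_pos: [648.9, -50.8, 195.8]
tcp_rot: [-3.142, 0.002, 1.779]
contact_force: [2.7, -7.6, 2.8]
grip_width: 15.2
```

Request:
{"fn": "play_rows", "kwargs": {
  "commands": [
    {"offset": [0.0005, 0, 0], "twist": 0}
  ]
}}

```text
time: 17.4
tool_pos: [648.8, -50.7, 195.8]
tcp_rot: [3.142, 0.002, 1.779]
contact_force: [2.6, -10.4, 1.4]
grip_width: 15.2
```

Butted: the position has stopped while the force along the bar climbs to about 10.7 N, about 3 N of it drag. I'll aim for about 14 N total.

Request:
{"fn": "play_rows", "kwargs": {
  "commands": [
    {"offset": [0.0005, 0, 0], "twist": 0}
  ]
}}

```text
time: 17.5
tool_pos: [648.8, -50.5, 195.8]
tcp_rot: [3.141, 0.003, 1.779]
contact_force: [3.7, -12.4, 2.0]
grip_width: 14.8
```

Request:
{"fn": "play_rows", "kwargs": {
  "commands": [
    {"offset": [0, 0, 0], "twist": 0}
  ]
}}

```text
time: 17.6
tool_pos: [648.8, -50.6, 195.8]
tcp_rot: [3.141, 0.003, 1.778]
contact_force: [3.7, -9.9, 2.0]
grip_width: 15.0
```

Request:
{"fn": "play_rows", "kwargs": {
  "commands": [
    {"offset": [0.0004, 0, 0], "twist": 0}
  ]
}}

```text
time: 17.7
tool_pos: [648.7, -50.5, 195.8]
tcp_rot: [3.141, 0.003, 1.778]
contact_force: [3.5, -13.4, 1.7]
grip_width: 15.2
```

Request:
{"fn": "play_rows", "kwargs": {
  "commands": [
    {"offset": [0, 0, 0], "twist": 0}
  ]
}}

```text
time: 17.8
tool_pos: [648.8, -50.5, 195.8]
tcp_rot: [3.141, 0.003, 1.778]
contact_force: [2.7, -11.9, 2.4]
grip_width: 14.9
```

Request:
{"fn": "play_rows", "kwargs": {
  "commands": [
    {"offset": [0, 0, 0], "twist": 0}
  ]
}}

```text
time: 17.9
tool_pos: [648.8, -50.5, 195.8]
tcp_rot: [3.141, 0.003, 1.778]
contact_force: [3.2, -11.9, 0.5]
grip_width: 14.8
```

Request:
{"fn": "play_rows", "kwargs": {
  "commands": [
    {"offset": [0, 0, 0], "twist": 0}
  ]
}}

```text
time: 18.0
tool_pos: [648.7, -50.5, 195.8]
tcp_rot: [3.141, 0.003, 1.778]
contact_force: [3.0, -10.8, 1.2]
grip_width: 15.4
```

Request:
{"fn": "play_rows", "kwargs": {
  "commands": [
    {"offset": [0.0004, 0, 0], "twist": 0},
    {"offset": [0, 0, 0], "twist": 0}
  ]
}}

```text
time: 18.2
tool_pos: [648.7, -50.4, 195.8]
tcp_rot: [3.141, 0.004, 1.778]
contact_force: [3.5, -13.4, 1.1]
grip_width: 15.3
```

Request:
{"fn": "play_rows", "kwargs": {
  "commands": [
    {"offset": [0, 0, 0], "twist": 0}
  ]
}}

```text
time: 18.3
tool_pos: [648.7, -50.4, 195.8]
tcp_rot: [3.141, 0.004, 1.778]
contact_force: [3.8, -14.3, 2.1]
grip_width: 15.2
```

Request:
{"fn": "play_rows", "kwargs": {
  "commands": [
    {"offset": [0, 0, 0], "twist": 0}
  ]
}}

```text
time: 18.4
tool_pos: [648.7, -50.4, 195.8]
tcp_rot: [3.141, 0.004, 1.778]
contact_force: [3.6, -12.8, 0.8]
grip_width: 14.8
```

Request:
{"fn": "play_rows", "kwargs": {
  "commands": [
    {"offset": [0, 0, 0], "twist": 0}
  ]
}}

```text
time: 18.5
tool_pos: [648.7, -50.4, 195.8]
tcp_rot: [3.141, 0.004, 1.778]
contact_force: [3.1, -13.0, 0.5]
grip_width: 15.2
```

Request:
{"fn": "play_rows", "kwargs": {
  "commands": [
    {"offset": [0.0002, 0, 0], "twist": 0},
    {"offset": [0, 0, 0], "twist": 0},
    {"offset": [0, 0, 0], "twist": 0}
  ]
}}

```text
time: 18.8
tool_pos: [648.7, -50.4, 195.8]
tcp_rot: [3.141, 0.004, 1.778]
contact_force: [3.6, -14.2, 1.9]
grip_width: 15.0
```

Request:
{"fn": "play_rows", "kwargs": {
  "commands": [
    {"offset": [0, 0, 0], "twist": 0},
    {"offset": [0, 0, 0], "twist": 0},
    {"offset": [0, 0, 0], "twist": 0}
  ]
}}

```text
time: 19.1
tool_pos: [648.7, -50.4, 195.8]
tcp_rot: [3.141, 0.004, 1.778]
contact_force: [3.6, -13.3, 2.2]
grip_width: 15.3
```

Run:
```python
from h import *
u=np.array([-.2066,.9784,0])
f=[]
for i in range(3):
    im=viewer.capture("wrist"); o=status.get_obs(); f.append(o["contact_force"]@u)
print(f,o["time"])
cv2.imwrite("pics/w10.png",im[:,:,::-1])
```

```text
[np.float64(-13.924220958987592), np.float64(-14.37738491229729), np.float64(-14.237418044314133)] 19.25
```

View pics/w10.png

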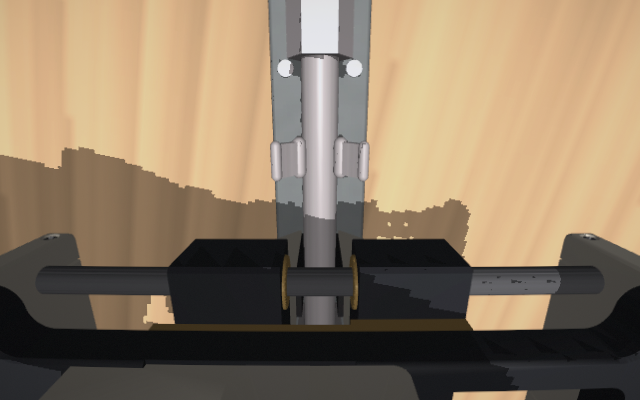

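The push is steady at about 14.2 N total (about 11 N on the stop after roughly 3 N drag), held over half a second, with no creep. I'll unload most of it, then release and rise.

Request:
{"fn": "play_rows", "kwargs": {
  "commands": [
    {"offset": [-0.001, 0, 0], "twist": 0},
    {"offset": [-0.001, 0, 0], "twist": 0},
    {"offset": [0, 0, 0], "twist": 0}
  ]
}}

```text
time: 19.55
tool_pos: [648.9, -50.9, 195.8]
tcp_rot: [3.142, 0.001, 1.778]
contact_force: [2.0, -7.9, 1.9]
grip_width: 15.3
```

Request:
{"fn": "play_rows", "kwargs": {
  "commands": [
    {"offset": [0, 0, 0], "twist": 0},
    {"offset": [0, 0, 0], "twist": 0},
    {"offset": [0, 0, 0], "twist": 0},
    {"offset": [0, 0, 0], "twist": 0},
    {"offset": [0, 0, 0], "twist": 0}
  ],
  "jaw": 130
}}

```text
time: 20.05
tool_pos: [648.7, -49.6, 195.4]
tcp_rot: [-3.141, -0.0, 1.779]
contact_force: [1.0, -0.1, 1.1]
grip_width: 44.7
```

Request:
{"fn": "play_rows", "kwargs": {
  "commands": [
    {"offset": [0, 0, -0.01], "twist": 0},
    {"offset": [0, 0, -0.02], "twist": 0},
    {"offset": [0, 0, -0.04], "twist": 0},
    {"offset": [0, 0, -0.04], "twist": 0},
    {"offset": [0, 0, -0.04], "twist": 0}
  ]
}}

```text
time: 20.55
tool_pos: [648.6, -49.8, 348.1]
tcp_rot: [3.141, 0.0, 1.779]
contact_force: [0.2, -0.6, -0.0]
grip_width: 44.9
```

Request:
{"fn": "play_rows", "kwargs": {
  "commands": [
    {"offset": [-0.03, 0, -0.04], "twist": 0},
    {"offset": [-0.03, 0, 0], "twist": 0},
    {"offset": [0, 0, 0], "twist": 0},
    {"offset": [0, 0, 0], "twist": 0}
  ]
}}

```text
time: 20.95
tool_pos: [660.9, -109.0, 385.8]
tcp_rot: [-3.141, -0.001, 1.777]
contact_force: [0.2, -0.1, -1.0]
grip_width: 45.1
```

Run:
```python
from h import *
import pickle
o=status.get_obs(); im=viewer.capture("wrist"); pickle.dump(o,open("w11.pkl","wb"))
print(im.shape)
cv2.imwrite("pics/w11.png",im[:,:,::-1])
cv2.imwrite("pics/w11c.png",cv2.resize(im[0:240,240:400,::-1],None,fx=2.5,fy=2.5,interpolation=cv2.INTER_CUBIC))
im=viewer.capture("side"); cv2.imwrite("pics/s11c.png",cv2.resize(im[170:250,340:430,::-1],None,fx=7,fy=7,interpolation=cv2.INTER_CUBIC))
print(o["time"],o["tool_pos"],o["contact_force"],o["grip_width"])
```

```text
(400, 640, 3)
20.95 [ 660.8830627  -109.01702006  385.84283404] [ 0.23748538 -0.10429266 -0.97398813] 45.07271430631028
```

View pics/w11c.png

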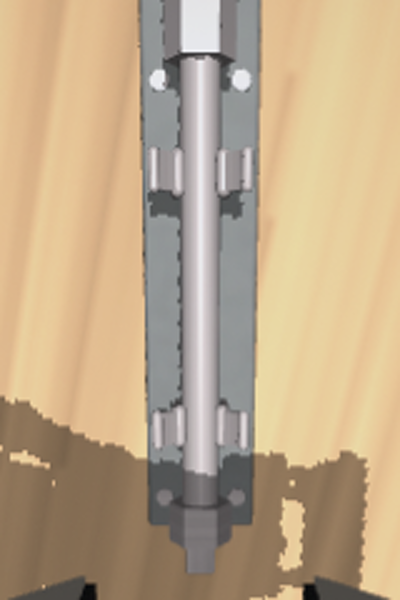

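View pics/s11c.png

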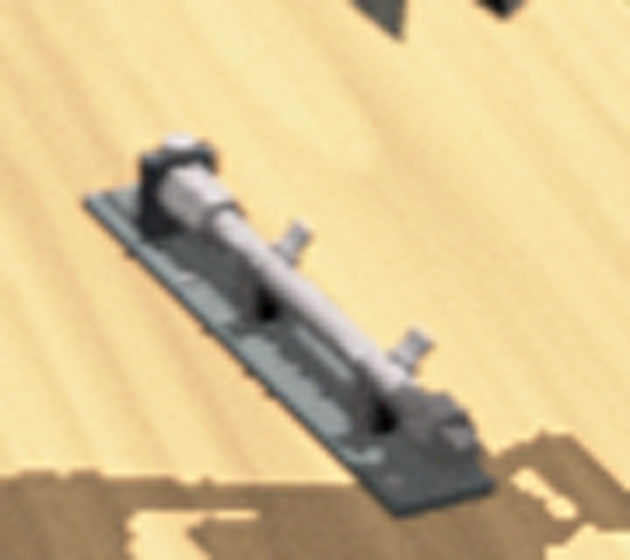

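Both clips grip the shaft alike, with lips at 183/218 and 185/218. The bar is parallel to the base, and the side view shows the socket against the stop. As a last check I'll compare the stop knob with the first side picture, then hand in.

Run:
```python
from h import *
im0=cv2.imread("pics/side0.png"); im=viewer.capture("side")[:,:,::-1]
t=im0[187:206,353:376]
for r in ((175,215,340,390),):
    m=cv2.matchTemplate(im[175:215,340:390],t,cv2.TM_CCOEFF_NORMED);_,v,_,l=cv2.minMaxLoc(m);print(v,l[0]+340-353,l[1]+175-187)
a=cv2.hconcat([cv2.resize(x[180:215,345:385],None,fx=9,fy=9,interpolation=cv2.INTER_CUBIC) for x in (im0,im)]);cv2.imwrite("pics/cmp.png",a)
```

```text
0.771529495716095 0 0
```

View pics/cmp.png

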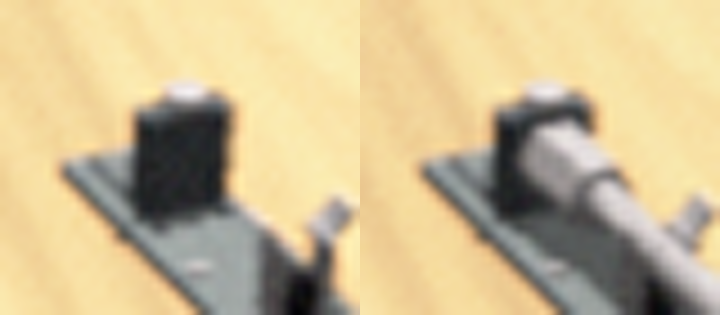

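The stop is at the same pixels as at the start (0 px shift), and the socket butts against its face. I'm handing in.

```bash
python3 -c "
from plant import ticket
print(ticket.close_job())"
```

```text
the job is handed in; nothing more can be done
None
```

The bar is in the rack, home in both clips with its socket end against the stop. I let go of it, moved the arm clear and handed the job in at about 21 s.

- **Picking and pressing:** I picked the large steel bar and pressed it down short of the stop. The low clip snapped first, at about 13 N, and the socket end stayed high. I regripped near the high clip and pressed that one home, with a peak of about 24 N on the wrist. A further press near the low clip met a solid seat.
- **Sliding and butting:** I slid the bar about 22 mm against roughly 3 N of drag until it met the stop. I held about 14 N along the bar for over half a second, which puts about 11 N on the stop. That figure is inferred by subtracting the drag, not measured directly.
- **Last checks:** The final pictures show the shaft in both clips, in line with the base. The socket is against the stop face, and the stop is in the same place as at the start, to within a pixel in the side view. With the arm clear, the wrist force was near zero. I sent the arm nowhere near the can, loose socket or tray, but did not measure their positions again.
- **Disagreement:** The first sideways fit from the wrist camera was about 2 mm off. I corrected it from the contact forces as the bar entered the clips.

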